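# Cover the blood-film staining jars

## Robot

A 6-joint arm with a two-finger parallel gripper is mounted at the origin on the work surface. World frame = base frame: x ahead of the robot, y to its left, z up, the work surface at z = 0. Lengths are in mm, angles in degrees, forces in N, time in s.
With the tool pointing down it reaches from about 350 to 850 mm from the base axis. Payload 8.1 kg.
Tool frame: the origin (TCP) lies at the very end of the fingers, on their centre line; the grasp point (between the pads) lies 19 mm behind it (tcp_to_grasp is the distance from the TCP to the grasp point, in mm); z points along the fingers, x is the direction in which the jaws open and shut, and the axes are right-handed (so a half turn about z gives the same grasp; the last joint's range is limited). The gripper opens to 85 mm and grips with 20 to 120 N. Pads are 22 mm wide; open, the fingers measure 114 mm over their backs; the gripper's body (76 mm by 85 mm) begins 54 mm behind the grasp point. The pads swing forward as they close: fully open they stand 13 mm farther back than shut.
Start: joints at [67.472, 7.471, 85.268, -0, 87.261, -4.893], TCP at [181.756, 571.813, 231.292] pointing down, gripper open.
Joint ranges: [-169.43, 169.43], [-51.17, 129.36], [1.28, 143.12], [-76.62, 256.62], [0, 156.53], [-152.29, 152.29]. Speed limits (degrees/s): [136.94, 136.94, 159.86, 180, 180, 180].

## Interface

Orientations are given as [roll, pitch, yaw] about the fixed x, y, z axes, in that order (R = Rz(yaw) Ry(pitch) Rx(roll)).
In Python, from bench import * gives the robot as it stands. The module is installed in compiled form; this text tells all that it offers.
- The arm moves only by the tool apply_moves, never from a script. Its argument "targets" is text: rows parted by semicolons, each of 7 numbers parted by spaces: the turn, a rotation vector about the tool's x, y, z in rad, then the shift along the tool's x, y, z in cm, then the finger opening in cm, from 0 to 8.54. A call has exactly 5 rows; each row is the pose to reach, as a shift and turn from the pose commanded when the call began, along the tool's axes at that moment; what a row does not reach only later rows make up. A row lasts 1/10 s, in which the tool goes at most 50 mm and 8.59 degrees, less where a joint would pass 70% of its speed; a pose out of reach is approached as far as the arm can. A call with a gripper value outside its range is refused whole. The fingers move at their own pace and stop on an object; "force" is the grip in N (left out, the last holds). Time passes only in rows, so rows that repeat a pose let the fingers close, or fill a call up. It gives the time, the measured TCP pose, the force and the opening at its end, in the units of the state.
- sense(): the state, without advancing time (a new reading comes with each control period).
- snapshot(name): name is "scene" or "top" or "wrist"; returns the picture (480x640x3 uint8, red, green, blue); there is no depth.
- camera_model(name): a dict with "fx", "fy", "cx", "cy" (pixels), "position" and "attitude" of the camera in the world; the wrist camera has in their place "T_tool_cam" (4x4, takes a point from camera to tool coordinates, whose origin is the TCP and whose axes are the tool frame's). Camera axes: x right, y up, looking along -z (the intrinsics and any distortion apply to the point x, -y, -z); pixel columns grow to the right and rows downward; lengths in mm; the calibration is good to about 2 mm. The wrist camera is an equidistant fisheye: a pixel r from the principal point sees the ray r / f radians off the axis. A picture is of the moment at which its call begins: read the wrist's pose just before it. camera_model takes no time and is no camera call.
- hand_in(): hands the job in, once; it reports no verdict.
Trained networks look in the newest picture that a camera, given by its name, has taken for a name from the list of things; names that differ only in an ending like _2 or _b are one class to them, and where a whole thing is asked for, a point or a joint stands for the part that bears it (a point fixed in the world has none). Each returns a list of dicts, best first, with "confidence" (0 to 1); they miss things now and then, are a little off and sometimes report something else, mostly with a low value. They report only what shows in the picture. A call takes as long as a camera call. They do not tell look-alikes from the thing itself.
- recognise(camera, query): "at" ([row, column] in pixels, amid what is visible of it).
- place_of(camera, query): "at" ([row, column] in pixels: a listed point, or the origin of a listed thing).
The state is a dict: "time": time; "joint_pos": joint angles; "qd": joint speeds; "joint_efforts": joint torques, N m; "tool_pos": TCP position; "tcp_rot": TCP orientation; "ft_force": force on the tool from outside, world axes, zero at the start; "wrist_torque": the same for the moment, N m; "finger_gap": finger opening in mm.
Only numpy, scipy, OpenCV 4.12 (cv2) and the standard library are available. Lean on these libraries where they do the work, as an engineer would, in place of code of your own. Each camera call takes 0.05 s, during which the arm holds its last target. There are 200 camera calls.

## Task

The washed staining jars are dry and should not gather dust: put each of the four loose porcelain lids on the jar or dish of its own shape and size. Set every lid down gently, so that it lies level on the rim, centred, and with the square and rectangular lids turned square to their jars. Leave the jars, the petri dish and the dropper bottle where they stand.

Things in the scene. Friction and masses are not known exactly. Their poses are not given: they have to be found in the camera images.
- grip_round_big (a point): White glazed porcelain. Flat lid, plate 6 mm thick, lying flat on the bench at the start, 32 mm high in all; the large round one, diameter 98 mm, with an upright round knob (diameter 22 mm, 26 mm tall) in the middle. Mass about 0.11 kg. It belongs on the large round jar. This point is the middle of the grip, over the lid's centre, 19 mm above the lid's underside and 13 mm below its highest point; z is up.
- grip_round_small (a point): White glazed porcelain. Flat lid, plate 6 mm thick, lying flat on the bench at the start, 32 mm high in all; the small round one, diameter 68 mm, with an upright round knob (diameter 22 mm, 26 mm tall) in the middle. Mass about 0.065 kg. It belongs on the small round jar. This point is the middle of the grip, over the lid's centre, 19 mm above the lid's underside and 13 mm below its highest point; z is up.
- grip_rect (a point): White glazed porcelain. Flat lid, plate 6 mm thick, lying flat on the bench at the start, 32 mm high in all; the rectangular one, 104 mm along x, 84 mm along y, with an upright bar grip (44 mm along x, 16 mm thick along y, 26 mm tall) in the middle. Mass about 0.13 kg. It belongs on the rectangular dish, long side along long side. This point is the middle of the grip, over the lid's centre, 19 mm above the lid's underside and 13 mm below its highest point; z is up.
- grip_square (a point): White glazed porcelain. Flat lid, plate 6 mm thick, lying flat on the bench at the start, 32 mm high in all; the square one, 66 by 66 mm, with a square block knob (20 by 20 mm, sides parallel to the lid's, 26 mm tall) in the middle; x and y are parallel to its sides. Mass about 0.08 kg. It belongs on the square jar. This point is the middle of the grip, over the lid's centre, 19 mm above the lid's underside and 13 mm below its highest point; z is up.
- jar_round_big_mouth (a point): Large round staining jar, outer diameter 88 mm, 62 mm high, about 0.36 kg. White glazed porcelain, 4 mm walls, empty, open at the top, standing loose and upright on the bench. This point is the centre of its mouth, level with the rim; z is up.
- jar_round_small_mouth (a point): Small round staining jar, outer diameter 58 mm, 70 mm high, about 0.22 kg. White glazed porcelain, 4 mm walls, empty, open at the top, standing loose and upright on the bench. This point is the centre of its mouth, level with the rim; z is up.
- dish_rect_mouth (a point): Rectangular staining dish with slide ribs inside, outside 94 mm along x, 74 mm along y, 60 mm high, about 0.34 kg. White glazed porcelain, 4 mm walls, empty, open at the top, standing loose and upright on the bench. This point is the centre of its mouth, level with the rim; z is up.
- jar_square_mouth (a point): Square staining jar with slide ribs inside, outside 56 by 56 mm (x and y parallel to its sides), 76 mm high, on a 62 mm square foot, about 0.28 kg. White glazed porcelain, 4 mm walls, empty, open at the top, standing loose and upright on the bench. This point is the centre of its mouth, level with the rim; z is up.
- petri_mid (a point): Bystander: a closed petri dish, diameter 92 mm, 15 mm high, lying on the bench; no knob. This point is its middle. To be left alone.
- dropper_mid (a point): Bystander: an amber dropper bottle with black collar and rubber bulb, diameter 34 mm, 91 mm high, standing on the bench. This point is its middle, 45 mm up. To be left alone.
Not all that is in view belongs to the job. Leave any black or yellow look-alike of the part that bears grip_square alone.

How it is judged (in metres and radians):
At the end, for the whole second after the job is handed in: Each of the four lids rests on its own jar: centre within 10 mm of the mouth's centre, plate on the rim (grip point 15 to 23 mm above it), lid and jar level within 3.4 degrees, the rectangular and square lids turned to their jar's sides within 8.6 degrees; all lids released and at rest (horizontal distance between grip_round_big and jar_round_big_mouth below 0.01 m and z of grip_round_big in the frame of jar_round_big_mouth between 0.015 and 0.023 m and angle between each of grip_round_big, jar_round_big_mouth, grip_round_small, jar_round_small_mouth, grip_rect, dish_rect_mouth, grip_square, jar_square_mouth's own z axis and vertical below 0.06 rad and linear speed of each of lid_round_big, lid_round_small, lid_rect, lid_square below 0.02 m/s and contact force between each of lid_round_big, lid_round_small, lid_rect, lid_square and the fingers below 0.1 N and horizontal distance between grip_round_small and jar_round_small_mouth below 0.01 m and z of grip_round_small in the frame of jar_round_small_mouth between 0.015 and 0.023 m and horizontal distance between grip_rect and dish_rect_mouth below 0.01 m and z of grip_rect in the frame of dish_rect_mouth between 0.015 and 0.023 m and horizontal distance between grip_square and jar_square_mouth below 0.01 m and z of grip_square in the frame of jar_square_mouth between 0.015 and 0.023 m and angle between the x axis of grip_rect and the x axis of dish_rect_mouth, either way round below 0.15 rad and (angle between the x axis of grip_square and the x axis of jar_square_mouth, either way round below 0.15 rad or angle between the x axis of grip_square and the y axis of jar_square_mouth, either way round below 0.15 rad)); the robot touches nothing.
It fails at once if a jar or the dish is shifted by more than 30 mm (distance of any of jar_round_big_mouth, jar_round_small_mouth, dish_rect_mouth, jar_square_mouth from where it was at the start of the episode above 0.03 m).
It fails at once if a lid is banged or pressed hard onto its jar (more than 60 N between them) (contact force between lid_round_big and jar_round_big above 60 N or contact force between lid_round_small and jar_round_small above 60 N or contact force between lid_rect and dish_rect above 60 N or contact force between lid_square and jar_square above 60 N).
It fails at once if a lid is dropped from more than about 10 mm (faster than 0.45 m/s out of the fingers) ((contact force between lid_round_big and the fingers below 0.1 N and linear speed of lid_round_big above 0.45 m/s) or (contact force between lid_round_small and the fingers below 0.1 N and linear speed of lid_round_small above 0.45 m/s) or (contact force between lid_rect and the fingers below 0.1 N and linear speed of lid_rect above 0.45 m/s) or (contact force between lid_square and the fingers below 0.1 N and linear speed of lid_square above 0.45 m/s)).
It fails at once if the petri dish or the dropper bottle is shifted or knocked over (more than 25 mm) (distance of any of petri_mid, dropper_mid from where it was at the start of the episode above 0.025 m).
It also fails if it takes over 106 s, if anything falls off the work surface, if the arm or the gripper's body presses on something with over 40 N, if the wrist force passes 120 N, or if a joint passes its speed limit or range.

## Working session

There is one attempt and no reset: what is moved stays moved. The work goes in short steps, Python scripts to look and compute and a tool call to move; the robot and the scene stay as the last step left them, time stands still between calls to the robot, and variables do not carry over. Pictures are saved under pics/ and viewed, about 12 in all and at most 16, crops included, and the job is handed in when it is done.

Besides the shell and the picture viewer there is one more tool, called after "Call:" as name(argument=value, ...) on one line, values as JSON. apply_moves: Moves the arm, as the interface text tells. Its arguments: {"type":"object","properties":{"targets":{"type":"string"},"force":{"type":"number"}},"required":["targets"]}

```bash
mkdir -p pics
cat > h.py <<'E'
from bench import *
import numpy as np, cv2
from scipy.spatial.transform import Rotation as R
def save(n,img,crop=None,scale=1):
    if crop: r0,r1,c0,c1=crop; img=img[r0:r1,c0:c1]
    img=cv2.resize(np.ascontiguousarray(img[:,:,::-1]),None,fx=scale,fy=scale,interpolation=cv2.INTER_CUBIC); cv2.imwrite('pics/'+n,img)
E
python3 - <<'E'
from h import *
for c in ("scene","top","wrist"): print(c,camera_model(c))
s=sense();print(s)
a=snapshot("top");save("top0.png",a);b=snapshot("scene");save("scene0.png",b)
for q in "grip_round_big grip_round_small grip_rect grip_square jar_round_big_mouth jar_round_small_mouth dish_rect_mouth jar_square_mouth petri_mid dropper_mid".split():
    print(q,[(np.round(d["at"],1).tolist(),round(d["confidence"],2)) for d in place_of("top",q)])
E
```

```text
scene {'fx': 447.30344801634175, 'fy': 447.30344801634175, 'cx': 322.8303897897549, 'cy': 239.63372010131113, 'position': array([ 836.71033291, -303.86511693,  853.17361868]), 'attitude': array([33.45933199,  0.19450266, 45.53023106])}
top {'fx': 590.852261510453, 'fy': 590.852261510453, 'cx': 338.9696019810306, 'cy': 234.53238007612097, 'position': array([ 318.17627881,   26.29861637, 1248.92931992]), 'attitude': array([  8.46373582,  -0.97103005, -88.5146977 ])}
wrist {'fx': 371.64829954431775, 'fy': 371.64829954431775, 'cx': 320.4171960171454, 'cy': 241.1367849576513, 'T_tool_cam': array([[ 9.99999644e-01, -7.56067135e-04,  3.74689292e-04,
        -3.28772856e-02],
       [-6.11463541e-04, -9.55281999e-01, -2.95695668e-01,
        -7.57989614e+01],
       [ 5.81499712e-04,  2.95695333e-01, -9.55282122e-01,
        -1.42394297e+02],
       [ 0.00000000e+00,  0.00000000e+00,  0.00000000e+00,
         1.00000000e+00]])}
{'time': 0.0, 'joint_pos': array([ 6.74723049e+01,  7.51586325e+00,  8.53285039e+01,  1.84788239e-03,
        8.72586717e+01, -4.89207106e+00]), 'qd': array([ 0.07965
[... 395 characters left out ...]
.7592031 ]), 'wrist_torque': array([ 0.01433425,  0.02205478, -0.03544173]), 'finger_gap': 85.62694573728997}
grip_round_big [([177.6, 270.3], 0.94), ([179.3, 341.2], 0.51), ([248.9, 176.8], 0.3)]
grip_round_small [([256.3, 434.1], 0.83)]
grip_rect [([250.4, 175.2], 0.75), ([177.2, 341.3], 0.65)]
grip_square [([171.3, 139.5], 0.98), ([312.7, 251.5], 0.72), ([181.3, 192.1], 0.58), ([177.5, 419.0], 0.45)]
jar_round_big_mouth [([251.6, 344.9], 0.98)]
jar_round_small_mouth [([178.8, 418.2], 0.69)]
dish_rect_mouth [([179.5, 499.3], 0.87)]
jar_square_mouth [([177.8, 340.4], 0.56)]
petri_mid [([261.9, 249.3], 0.73), ([263.2, 510.2], 0.7), ([257.0, 433.8], 0.29)]
dropper_mid [([260.0, 249.8], 0.85)]
```

View pics/top0.png

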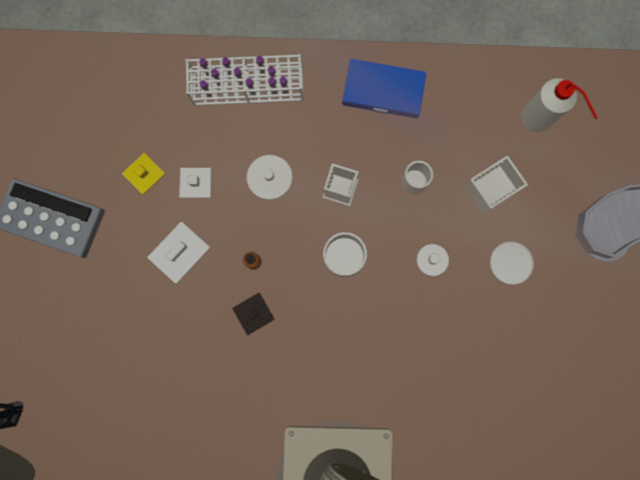

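View pics/scene0.png

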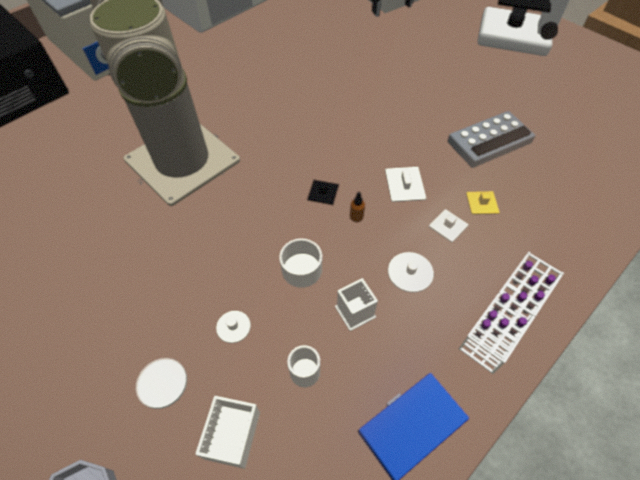

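The white lids in the top view ([row, col]) are square (182,195), rect (252,179), big round (177,270) and small round (259,433). The yellow one (173,143) and black one (313,253) are look-alikes. The open jars are square (183,341), small round (178,418), dish (182,498) and big round (254,345). The petri dish is at (263,512) and the dropper at (260,252).

Next I'll fit the prism silhouettes in both cameras.

```bash
cat >> h.py <<'E'
from scipy.optimize import minimize
def proj(name,P):
    m=camera_model(name);Rc=R.from_euler('xyz',m["attitude"],degrees=True).as_matrix()
    q=(np.asarray(P,float)-m["position"])@Rc
    return np.c_[m["cx"]+m["fx"]*q[:,0]/-q[:,2], m["cy"]-m["fy"]*q[:,1]/-q[:,2]]
def unproj(name,rc,z):
    m=camera_model(name);Rc=R.from_euler('xyz',m["attitude"],degrees=True).as_matrix()
    d=Rc@np.array([(rc[1]-m["cx"])/m["fx"],-(rc[0]-m["cy"])/m["fy"],-1]);p=m["position"]
    return p+d*(z-p[2])/d[2]
def outline(w,h):
    if h==0: t=np.linspace(0,2*np.pi,60,endpoint=False);return np.c_[np.cos(t),np.sin(t)]*w/2
    return np.array([[-w,-h],[w,-h],[w,h],[-w,h]])/2
OBJ={ # name: w,h,top z,start px in top, extra prisms
'lid_big':(98,0,6,(177,270)),'lid_small':(68,0,6,(259,433)),'lid_rect':(104,84,6,(252,179)),'lid_sq':(66,66,6,(182,195)),
'jar_big':(88,0,62,(250,345)),'jar_small':(58,0,70,(176,418)),'dish':(94,74,60,(182,498)),'jar_sq':(56,56,76,(180,341)),'petri':(92,0,15,(263,512))}
def hulls(name,o,x,y,a):
    w,h,z,_=OBJ[o];c,s=np.cos(a),np.sin(a)
    def pr(w,h,z0,z1):
        b=outline(w,h)@np.array([[c,s],[-s,c]])+[x,y]
        P=np.r_[np.c_[b,np.full(len(b),z0)],np.c_[b,np.full(len(b),z1)]]
        return cv2.convexHull(proj(name,P).astype(np.float32))[:,0]
    H=[pr(w,h,0,z)]
    if o=='jar_sq':H.append(pr(62,62,0,6))
    if o.startswith('lid'):
        H.append(pr(*{'lid_rect':(44,16),'lid_sq':(20,20)}.get(o,(22,0)),6,32))
    return H
def fit(name,img,o):
    p0=unproj("top",OBJ[o][3],OBJ[o][2])[:2]
    u=proj(name,[[*p0,OBJ[o][2]/2]])[0].astype(int);k=60
    c0,r0=max(u[0]-k,0),max(u[1]-k,0);S=8
    cr=img[r0:r0+2*k,c0:c0+2*k].astype(np.float32)
    cr=cv2.resize(cr,None,fx=S,fy=S,interpolation=cv2.INTER_LINEAR)
    sat=(cr.max(2)-cr.min(2))/np.maximum(cr.max(2),1)
    m=((sat<0.22)&(cr.max(2)>60)).astype(np.uint8)
    n,l,st,ce=cv2.connectedComponentsWithStats(m)
    d=np.hypot(*(ce[1:]-(u-[c0,r0])*S).T)+1e6*(st[1:,4]<S*S*200);i=1+np.argmin(d)
    m=(l==i).astype(np.uint8)
    cn,_=cv2.findContours(m,cv2.RETR_EXTERNAL,cv2.CHAIN_APPROX_NONE);m=cv2.drawContours(m*0,cn,-1,1,-1)
    def cost(v):
        g=m*0
        for H in hulls(name,o,v[0]+p0[0],v[1]+p0[1],v[2]/20):
            cv2.fillConvexPoly(g,np.round((((H-[c0,r0]+.5)*S-.5))*16).astype(np.int32),1,shift=4)
        return np.count_nonzero(g!=m)/S/S
    best=None
    for a in ([0] if OBJ[o][1]==0 else np.radians([0,22,45,67,90,112,135,157])*20):
        r=minimize(cost,[0,0,a],method='Nelder-Mead',options=dict(initial_simplex=[[0,0,a],[12,0,a],[0,12,a],[0,0,a+4]],xatol=.05,fatol=.1))
        if best is None or r.fun<best.fun: best=r
    return best.x[0]+p0[0],best.x[1]+p0[1],np.degrees(best.x[2]/20)%180,best.fun,m.sum()/S/S
E
python3 - <<'E'
from h import *
im={c:cv2.imread(f'pics/{c}0.png')[:,:,::-1] for c in("top","scene")}
for o in OBJ:
    for c in im: print(o,c,np.round(fit(c,im[c],o),1))
print('dropper',unproj("top",(260,250),45))
E
```

```text
lid_big top [ 626.1  164.5    2.4   75.4 1695.7]
lid_big scene [ 626.9  165.1    7.5   86.  1555. ]
lid_small top [ 455.6 -189.8  177.3   46.   868.6]
lid_small scene [ 456.  -188.4    6.2   49.5  935.1]
lid_rect top [ 457.1  348.7  139.8   86.5 2100.4]Traceback (most recent call last):
  File "<stdin>", line 4, in <module>
  File "h.py", line 52, in fit
    r=minimize(cost,[0,0,a],method='Nelder-Mead',options=dict(initial_simplex=[[0,0,a],[12,0,a],[0,12,a],[0,0,a+4]],xatol=.05,fatol=.1))
    res = _minimize_neldermead(fun, x0, args, callback, bounds=bounds,
                               **options)
    fxr = func(xr)
    fx = function(np.copy(x), *(wrapper_args + args))
  File "h.py", line 47, in cost
    for H in hulls(name,o,v[0]+p0[0],v[1]+p0[1],v[2]/20):
             ~~~~~^^^^^^^^^^^^^^^^^^^^^^^^^^^^^^^^^^^^^^
  File "h.py", line 31, in hulls
    H.append(pr(*{'lid_rect':(44,16),'lid_sq':(20,20)}.get(o,(22,0)),6,32))
             ~~^^^^^^^^^^^^^^^^^^^^^^^^^^^^^^^^^^^^^^^^^^^^^^^^^^^^^^^^^^^
  File "h.py", line 27, in pr
    return cv2.convexHull(proj(name,P).astype(np.float32))[:,0]
                          ~~~~^^^^^^^^
  File "h.py", line 9, in proj
    m=camera_model(name);Rc=R.from_euler('xyz',m["attitude"],degrees=True).as_matrix()
ValueError: time passes only in moves, steps and waits
```

```bash
python3 - <<'E'
s=open('h.py').read()
s=s.replace("def save","import functools\ncamera_model=functools.lru_cache(None)(camera_model)\ndef save",1)
open('h.py','w').write(s)
E
python3 - <<'E'
from h import *
im={c:cv2.imread(f'pics/{c}0.png')[:,:,::-1] for c in("top","scene")}
for o in OBJ:
    for c in im: print(o,c,np.round(fit(c,im[c],o),1))
print('dropper',unproj("top",(260,250),45))
print(sense()["time"])
E
```

```text
lid_big top [ 626.1  164.5    2.4   75.4 1695.7]
lid_big scene [ 626.9  165.1    7.5   86.  1555. ]
lid_small top [ 455.6 -189.8  177.3   46.   868.6]
lid_small scene [ 456.  -188.4    6.2   49.5  935.1]
lid_rect top [ 457.1  348.7  139.8   86.5 2100.4]
lid_rect scene [ 457.3  349.9  140.4   68.5 1239.9]
lid_sq top [ 609.   322.9   91.8   45.7 1016.1]
lid_sq scene [609.6 323.9  91.   55.  781.2]
jar_big top [ 4.5840e+02 -1.6000e+00  1.0800e+01  4.8100e+01  1.6134e+03]
jar_big scene [4.5530e+02 1.4000e+00 3.9000e+00 4.7400e+01 1.7805e+03]
jar_small top [ 626.4 -149.9    9.8   24.4  848.2]
jar_small scene [ 623.9 -147.7    4.7   34.5 1174.6]
dish top [ 616.3 -318.2  122.9   90.3 2024.2]
dish scene [ 615.  -316.6  124.2  110.2 3340.6]
jar_sq top [ 606.4   10.3  161.2   81.5 1143.7]
jar_sq scene [ 605.4   12.1  165.    87.8 1564.9]
petri top [ 453.8 -356.     4.9   23.  1568.5]
petri scene [ 452.  -354.4    9.1   46.7 2087.6]
dropper [440.09310032 190.80854569  45.        ]
0.6
```

Both cameras agree to within about 3 mm. I'll take the rect lid first and hover above it to check close up.

Call:
apply_moves(targets="0 0 0.04 -1.3 3.3 0.3 8.5; 0 0 0.08 -2.6 6.6 0.6 8.5; 0 0 0.12 -3.9 9.9 0.9 8.5; 0 0 0.16 -5.2 13.2 1.2 8.5; 0 0 0.195 -6.4 16.5 1.5 8.5", force=60)

```text
time: 1.1
tool_pos: [320.5, 459.9, 216.4]
tcp_rot: [180.0, -0.0, 61.1]
ft_force: [0.3, 0.9, 0.7]
finger_gap: 85.0
```

Call:
apply_moves(targets="0 0 0.04 -0.7 3.7 0.3 8.5; 0 0 0.08 -1.4 7.4 0.6 8.5; 0 0 0.12 -2.1 11.1 0.9 8.5; 0 0 0.16 -2.8 14.8 1.2 8.5; 0 0 0.195 -3.1 17.4 1.5 8.5")

```text
time: 1.6
tool_pos: [458.8, 348.0, 201.3]
tcp_rot: [180.0, -0.0, 49.8]
ft_force: [0.1, -0.8, 0.4]
finger_gap: 85.5
```

```bash
cat >> h.py <<'E'
T_wc=None
def wrist_T(s):
    T=np.eye(4);T[:3,:3]=R.from_euler('xyz',s["tcp_rot"],degrees=True).as_matrix();T[:3,3]=s["tool_pos"];return T@camera_model("wrist")["T_tool_cam"]
def wproj(T,P):
    m=camera_model("wrist");q=(np.asarray(P,float)-T[:3,3])@T[:3,:3]
    v=np.c_[q[:,0],-q[:,1],-q[:,2]];n=np.hypot(v[:,0],v[:,1]);k=np.arctan2(n,v[:,2])/np.maximum(n,1e-9)
    return np.c_[m["cx"]+m["fx"]*v[:,0]*k,m["cy"]+m["fy"]*v[:,1]*k]
def wunproj(T,rc,z):
    m=camera_model("wrist");u=np.array([rc[1]-m["cx"],rc[0]-m["cy"]]);r=np.hypot(*u);t=r/m["fx"]
    v=np.array([u[0]/r*np.sin(t),-u[1]/r*np.sin(t),-np.cos(t)]);d=T[:3,:3]@v;p=T[:3,3];return p+d*(z-p[2])/d[2]
def overlay(img,T,items,col=(255,0,0)):
    img=np.ascontiguousarray(img)
    for w,h,z,x,y,a in items:
        c,s_=np.cos(np.radians(a)),np.sin(np.radians(a));b=outline(w,h)@np.array([[c,s_],[-s_,c]])+[x,y]
        b=np.concatenate([np.linspace(b[i],b[(i+1)%len(b)],10) for i in range(len(b))])
        cv2.polylines(img,[np.round(wproj(T,np.c_[b,np.full(len(b),z)])*16).astype(np.int32)],True,col,1,shift=4)
    return img
def go(x,y,z,yaw):
    s=sense();r=R.from_euler('xyz',s["tcp_rot"],degrees=True);y0=s["tcp_rot"][2]
    d=r.inv().apply(np.array([x,y,z])-s["tool_pos"])/10
    print("t",round(s["time"],2),"pose",np.round(s["tool_pos"],1),np.round(s["tcp_rot"],1),"gap",round(s["finger_gap"],1),"F",np.round(s["ft_force"],1))
    print("shift cm",np.round(d,2),"turn z",round(np.radians(-((yaw-y0+180)%360-180)),3))
E
python3 - <<'E'
from h import *
go(457,349,100,50)
s=sense();T=wrist_T(s);a=snapshot("wrist");np.save('w1.npy',a)
save("w1.png",overlay(a,T,[(104,84,6,457.2,349.3,140),(44,16,32,457.2,349.3,140),(66,66,6,609.3,323.4,1.4)]))
E
```

```text
t 1.6 pose [458.8 348.  201.3] [180.   -0.   49.8] gap 85.5 F [ 0.1 -0.8  0.4]
shift cm [-0.05 -0.21 10.13] turn z -0.003
```

View pics/w1.png

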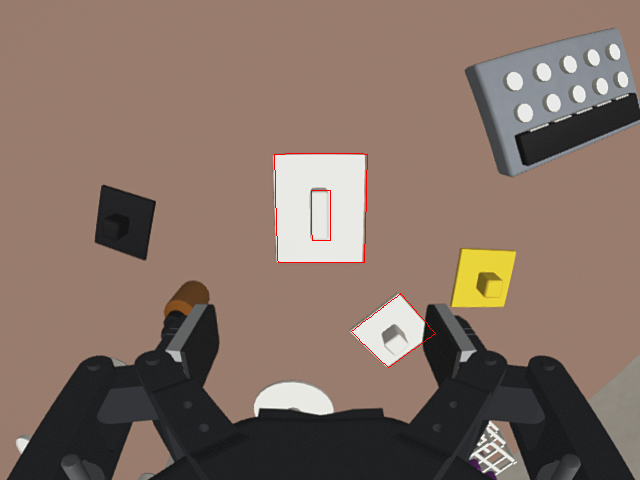

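The overlay matches the white rectangular lid (centre about 208,320) and its bar. The white square lid sits at (330,393), with the yellow and black look-alikes to either side. I'll descend and grip.

Call:
apply_moves(targets="0 0 0 -0.1 -0.2 4.5 5; 0 0 0 -0.1 -0.2 9 5; 0 0 0 -0.1 -0.2 13.5 5; 0 0 0 -0.1 -0.2 17 5; 0 0 0 -0.1 -0.2 18.5 5")

```text
time: 2.15
tool_pos: [452.2, 348.7, 12.1]
tcp_rot: [-179.9, 0.3, 50.0]
ft_force: [-0.6, -0.8, -0.2]
finger_gap: 50.1
```

Call:
apply_moves(targets="0 0 0 0 0 0.6 4; 0 0 0 0 0 0.6 1; 0 0 0 0 0 0.6 1; 0 0 0 0 0 0.6 1; 0 0 0 0 0 0.6 1")

```text
time: 2.65
tool_pos: [456.5, 351.3, 12.5]
tcp_rot: [179.9, -0.2, 50.0]
ft_force: [-0.0, -0.0, 7.4]
finger_gap: 14.4
```

Call:
apply_moves(targets="0 0 0 0 0 0 1; 0 0 0 0 0 0 1; 0 0 0 0 0 -0.5 1; 0 0 0 0 0 -2 1; 0 0 0 0 0 -4 1")

```text
time: 3.15
tool_pos: [454.0, 349.7, 50.4]
tcp_rot: [-180.0, 0.1, 50.0]
ft_force: [-0.0, 0.2, -1.0]
finger_gap: 14.9
```

Run:
```python
from h import *
go(615.6,-317.4,160,33.5)
s=sense();T=wrist_T(s);a=snapshot("wrist")
save("w2.png",a,(120,480,100,540))
```

```text
t 3.15 pose [454.  349.7  50.4] [-1.8e+02  1.0e-01  5.0e+01] gap 14.9 F [-0.   0.2 -1. ]
shift cm [-40.76  55.24 -10.9 ] turn z 0.288
```

View pics/w2.png

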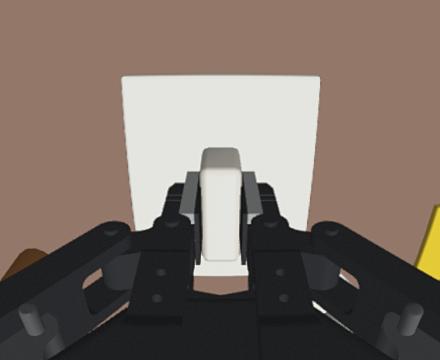

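```bash
cat >> h.py <<'E'
def tool_unproj(rc,h):
    """pixel -> tool x,y at tool z=-h (h mm behind TCP, may be negative)"""
    M=camera_model("wrist")["T_tool_cam"].copy();return wunproj(M,rc,-h)
E
python3 - <<'E'
from h import *
for z in(0,4,8):
    p=[tool_unproj(rc,-z)[:2] for rc in((196.5,221.5),(196.5,420.5),(395,405),(395,238))]
    print(z,np.round(p,1).tolist(),'w',p[1][0]-p[0][0])
E
```

```text
0 [[-39.6, -50.2], [39.6, -50.3], [42.4, 49.5], [-41.6, 49.4]] w 79.16010225863971
4 [[-40.7, -49.5], [40.7, -49.6], [43.6, 53.0], [-42.8, 53.0]] w 81.38376840432176
8 [[-41.8, -48.8], [41.8, -48.8], [44.8, 56.5], [-44.0, 56.5]] w 83.6074345500038
```

Call:
apply_moves(targets="0 0 0 0 0 -4 1; 0 0 0 0 0 -8 1; 0 0 0 -1.5 2 -10 1; 0 0 0 -4.2 5.6 -10 1; 0 0 0 -6.9 9.4 -10 1")

```text
time: 3.7
tool_pos: [483.4, 236.8, 152.4]
tcp_rot: [179.9, -0.2, 50.1]
ft_force: [0.9, 0.2, -2.4]
finger_gap: 14.3
```

Call:
apply_moves(targets="0 0 0 -2.7 3.6 0 1; 0 0 0 -5.3 7.2 0 1; 0 0 0 -8 10.9 0 1; 0 0 0 -10.7 14.5 0 1; 0 0 0 -13.4 18.1 0 1")

```text
time: 4.2
tool_pos: [535.5, 16.2, 151.0]
tcp_rot: [179.9, -0.0, 50.0]
ft_force: [1.2, 0.7, -1.3]
finger_gap: 14.6
```

Call:
apply_moves(targets="0 0 0 -2.7 3.6 0 1; 0 0 0 -5.3 7.2 0 1; 0 0 0 -8 10.9 0 1; 0 0 0 -10.7 14.5 0 1; 0 0 0 -13.4 18.1 0 1")

```text
time: 4.7
tool_pos: [588.1, -202.8, 150.9]
tcp_rot: [180.0, -0.0, 50.0]
ft_force: [1.0, 0.8, -2.0]
finger_gap: 14.8
```

Call:
apply_moves(targets="0 0 0.06 -2 2.7 0 1; 0 0 0.12 -3.9 5.3 0 1; 0 0 0.18 -5.4 7.3 0 1; 0 0 0.24 -6.4 8.7 0 1; 0 0 0.288 -7 9.5 0 1")

```text
time: 5.2
tool_pos: [615.6, -317.4, 150.5]
tcp_rot: [180.0, 0.0, 33.3]
ft_force: [0.7, 0.1, -1.1]
finger_gap: 14.3
```

Call:
apply_moves(targets="0 0 0 0 0 0 1; 0 0 0 0 0 0 1; 0 0 0 0 0 0 1; 0 0 0 0 0 0 1; 0 0 0 0 0 0 1")

```text
time: 5.7
tool_pos: [615.7, -315.0, 150.5]
tcp_rot: [180.0, -0.0, 33.6]
ft_force: [-0.3, 0.4, -2.2]
finger_gap: 14.6
```

Run:
```python
from h import *
go(614.5,-315.7,80,33.5)
s=sense();T=wrist_T(s);a=snapshot("wrist")
save("w3.png",overlay(a,T,[(94,74,60,615.6,-317.4,123.5)]))
```

```text
t 5.7 pose [ 615.7 -315.   150.5] [180.   -0.   33.6] gap 14.6 F [-0.3  0.4 -2.2]
shift cm [-0.14 -0.01  7.05] turn z 0.001
```

View pics/w3.png

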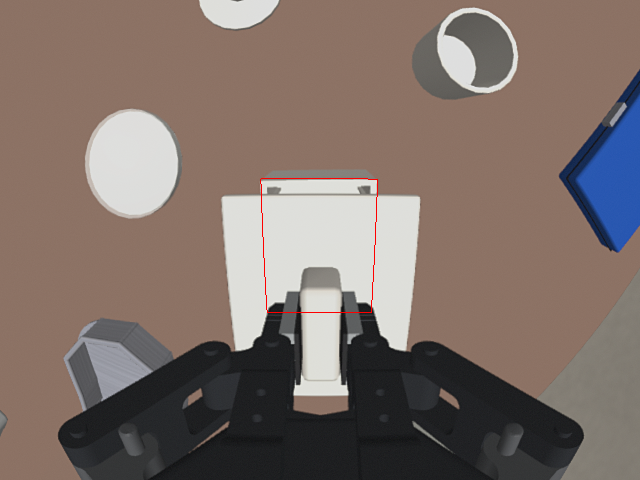

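The red outline sits on the visible far rim of the dish (row 180, cols 261–378), so I can lower.

Call:
apply_moves(targets="0 0 0 -0.1 0 2 1; 0 0 0 -0.1 0 4 1; 0 0 0 -0.1 0 5.5 1; 0 0 0 -0.1 0 6.5 1; 0 0 0 -0.1 0 7.1 1")

```text
time: 6.25
tool_pos: [614.4, -315.7, 78.0]
tcp_rot: [-179.9, 0.0, 33.5]
ft_force: [-0.4, 0.5, -2.2]
finger_gap: 14.6
```

Call:
apply_moves(targets="0 0 0 0 0 0.1 1; 0 0 0 0 0 0.2 1; 0 0 0 0 0 0.3 1; 0 0 0 0 0 0.4 1; 0 0 0 0 0 0.4 1")

```text
time: 6.75
tool_pos: [615.0, -316.3, 75.7]
tcp_rot: [180.0, -0.0, 33.5]
ft_force: [-0.1, -0.2, -1.6]
finger_gap: 14.7
```

Call:
apply_moves(targets="0 0 0 0 0 0.1 1; 0 0 0 0 0 0.2 1; 0 0 0 0 0 0.2 1; 0 0 0 0 0 0.2 1; 0 0 0 0 0 0.2 1")

```text
time: 7.25
tool_pos: [614.8, -316.1, 73.3]
tcp_rot: [180.0, -0.0, 33.5]
ft_force: [0.3, 0.7, -0.8]
finger_gap: 14.6
```

Call:
apply_moves(targets="0 0 0 0 0 0 1; 0 0 0 0 0 0.1 1; 0 0 0 0 0 0.1 1; 0 0 0 0 0 0.1 1; 0 0 0 0 0 0.1 1")

```text
time: 7.75
tool_pos: [615.0, -316.2, 72.6]
tcp_rot: [180.0, -0.0, 33.5]
ft_force: [-0.4, 0.7, 1.0]
finger_gap: 14.8
```

Call:
apply_moves(targets="0 0 0 0 0 0 1; 0 0 0 0 0 0.1 1; 0 0 0 0 0 0.1 1; 0 0 0 0 0 0.1 1; 0 0 0 0 0 0.1 1")

```text
time: 8.25
tool_pos: [615.0, -316.3, 72.5]
tcp_rot: [180.0, -0.0, 33.5]
ft_force: [-3.3, 2.6, 8.2]
finger_gap: 14.6
```

Call:
apply_moves(targets="0 0 0 0 0 0 1; 0 0 0 0 0 0.05 1; 0 0 0 0 0 0.05 1; 0 0 0 0 0 0.05 1; 0 0 0 0 0 0.05 1")

```text
time: 8.75
tool_pos: [615.0, -316.2, 72.5]
tcp_rot: [180.0, -0.0, 33.5]
ft_force: [-4.7, 2.3, 10.0]
finger_gap: 14.7
```

Contact is at TCP z 72.5 with about 10 N, so I'll release and back off.

Call:
apply_moves(targets="0 0 0 0 0 -0.05 1; 0 0 0 0 0 -0.05 3; 0 0 0 0 0 -0.05 5; 0 0 0 0 0 -0.05 5; 0 0 0 0 0 -0.05 5")

```text
time: 9.25
tool_pos: [614.7, -316.1, 71.0]
tcp_rot: [-180.0, 0.0, 33.5]
ft_force: [0.0, 0.8, -0.4]
finger_gap: 50.4
```

Call:
apply_moves(targets="0 0 0 0 0 -1 5; 0 0 0 0 0 -4 5; 0 0 0 0 0 -8 5; 0 0 0 0 0 -11 5; 0 0 0 0 0 -12 5")

```text
time: 9.75
tool_pos: [616.9, -317.3, 197.5]
tcp_rot: [179.6, -0.2, 33.5]
ft_force: [0.1, -0.4, 0.9]
finger_gap: 50.0
```

Run:
```python
from h import *
go(455.8,-189.1,100,33.5)
s=sense();T=wrist_T(s);a=snapshot("wrist")
save("w4.png",overlay(a,T,[(104,84,66,615.6,-317.4,123.5),(68,0,6,455.8,-189.1,0)]))
```

```text
t 9.75 pose [ 616.9 -317.3  197.5] [179.6  -0.2  33.5] gap 50.0 F [ 0.1 -0.4  0.9]
shift cm [ -6.38 -19.66   9.59] turn z 0.0
```

View pics/w4.png

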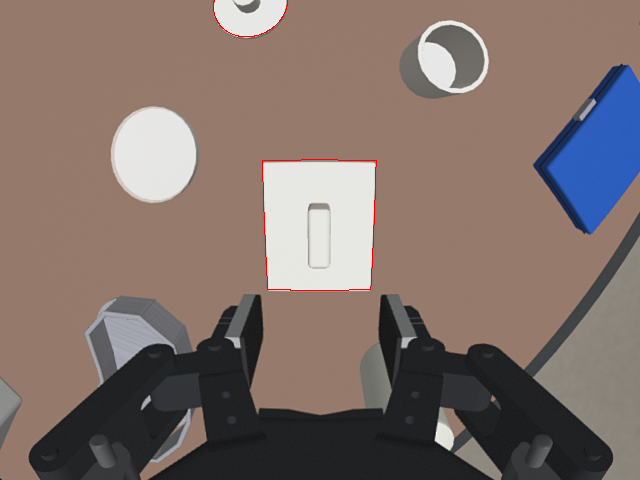

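The rect lid's outline matches its expected place on the dish to about 1 mm. Next is the small round lid; its outline (top edge, about (5,250)) also fits.

Call:
apply_moves(targets="0 0 0 -1.3 -4 0 6; 0 0 0 -2.6 -8 1 6; 0 0 0 -4 -12.2 3 6; 0 0 0 -5.3 -16.3 6 6; 0 0 0 -6.4 -19.7 9 6")

```text
time: 10.3
tool_pos: [450.8, -185.8, 99.5]
tcp_rot: [-180.0, 0.0, 33.5]
ft_force: [0.0, -0.6, 0.6]
finger_gap: 59.9
```

Call:
apply_moves(targets="0 0 0 0 0 0 6; 0 0 0 0 0 0 6; 0 0 0 0 0 0 6; 0 0 0 0 0 0 6; 0 0 0 0 0 0 6")

```text
time: 10.8
tool_pos: [454.4, -188.3, 102.8]
tcp_rot: [179.9, -0.1, 33.5]
ft_force: [1.2, 0.1, 0.5]
finger_gap: 59.8
```

Run:
```python
from h import *
go(455.8,-189.1,13,33.5)
s=sense();T=wrist_T(s);a=snapshot("wrist");p=place_of("wrist","grip_round_small")[:2];print([(d["at"],d["confidence"],np.round(wunproj(T,d["at"],19),1)) for d in p])
```

```text
t 10.8 pose [ 454.4 -188.3  102.8] [ 1.799e+02 -1.000e-01  3.350e+01] gap 59.8 F [1.2 0.1 0.5]
shift cm [0.06 0.12 8.98] turn z 0.0
[([253.8, 322.9], 0.92, array([ 457.3, -190.2,   19. ]))]
```

Call:
apply_moves(targets="0 0 0 0.1 0.2 3 5.5; 0 0 0 0.1 0.2 5.5 5; 0 0 0 0.1 0.2 7.2 5; 0 0 0 0.1 0.2 8.3 5; 0 0 0 0.1 0.2 8.8 5")

```text
time: 11.4
tool_pos: [454.3, -188.2, 12.4]
tcp_rot: [-179.9, 0.0, 33.5]
ft_force: [0.5, -0.1, -0.1]
finger_gap: 50.1
```

Call:
apply_moves(targets="0 0 0 0 0 0 4; 0 0 0 0 0 0 3; 0 0 0 0 0 0 1.6; 0 0 0 0 0 0 1.6; 0 0 0 0 0 0 1.6")

```text
time: 11.9
tool_pos: [455.7, -188.9, 14.7]
tcp_rot: [179.9, -0.1, 33.5]
ft_force: [-0.9, 0.5, 6.2]
finger_gap: 19.2
```

Call:
apply_moves(targets="0 0 0 0 0 0 1.6; 0 0 0 0 0 0 1.6; 0 0 0 0 0 -0.5 1.6; 0 0 0 0 0 -2 1.6; 0 0 0 0 0 -4 1.6")

```text
time: 12.4
tool_pos: [453.5, -187.7, 52.9]
tcp_rot: [-179.9, 0.1, 33.5]
ft_force: [1.0, -0.1, 0.2]
finger_gap: 19.6
```

Call:
apply_moves(targets="0 0 0 0 0 -4 1.6; 0 0 0 0 0 -7 1.6; 0 0 0 0 0 -9 1.6; 0 0 0 0 0 -10 1.6; 0 0 0 0 0 -10 1.6")

```text
time: 12.9
tool_pos: [455.5, -188.8, 154.8]
tcp_rot: [179.9, -0.1, 33.5]
ft_force: [1.1, 0.3, -1.1]
finger_gap: 19.3
```

Run:
```python
from h import *
s=sense();T=wrist_T(s);a=snapshot("wrist")
# jar fit in world
go(625.1,-148.8,150,33.5)
# lid silhouette in tool frame: plate top at 6.5 below TCP
img=np.ascontiguousarray(a);M=camera_model("wrist")["T_tool_cam"].copy()
overlay(img,M,[(68,0,6.5,0,0,0)])
overlay(img,T,[(58,0,70,625.1,-148.8,0)],(0,0,255))
save("w5.png",img)
```

```text
t 12.95 pose [ 454.7 -188.4  153.2] [180.   -0.   33.5] gap 19.6 F [-0.3  0.8 -1.3]
shift cm [16.39  6.11  0.33] turn z 0.0
```

View pics/w5.png

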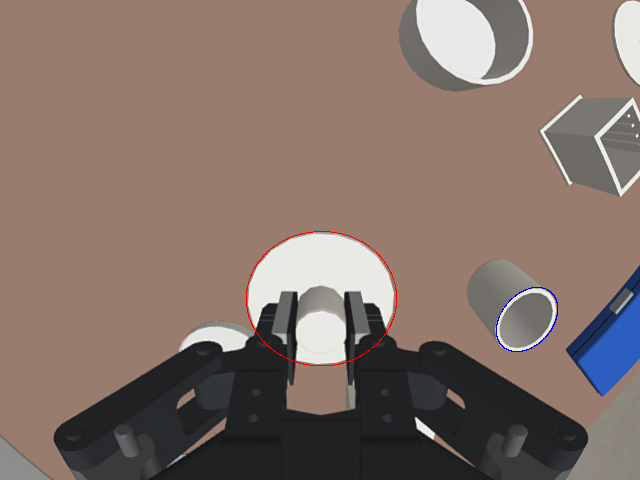

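The red circle on the held lid and the blue one on the small jar's rim both fit, so the lid is centred in the fingers.

Call:
apply_moves(targets="0 0 0 3 1.1 0 1.6; 0 0 0 7 2.6 0 1.6; 0 0 0 11 4.1 0 1.6; 0 0 0 14.5 5.4 0 1.6; 0 0 0 16.4 6.1 0 1.6")

```text
time: 13.45
tool_pos: [626.1, -147.2, 150.3]
tcp_rot: [-179.8, 0.1, 33.6]
ft_force: [-0.8, 0.3, 0.1]
finger_gap: 19.5
```

Call:
apply_moves(targets="0 0 0 0 0 1 1.6; 0 0 0 0 0 2.5 1.6; 0 0 0 0 0 4 1.6; 0 0 0 0 0 5 1.6; 0 0 0 0 0 5 1.6")

```text
time: 13.95
tool_pos: [622.5, -148.4, 100.0]
tcp_rot: [-179.8, 0.2, 33.5]
ft_force: [-0.6, -0.8, -1.1]
finger_gap: 20.0
```

Run:
```python
from h import *
go(625.1,-148.8,86,33.5)
```

```text
t 13.95 pose [ 622.5 -148.4  100. ] [-179.8    0.2   33.5] gap 20.0 F [-0.6 -0.8 -1.1]
shift cm [0.2  0.19 1.4 ] turn z -0.0
```

Call:
apply_moves(targets="0 0 0 0 0 0.4 1.6; 0 0 0 0 0 0.8 1.6; 0 0 0 0 0 1 1.6; 0 0 0 0 0 1.1 1.6; 0 0 0 0 0 1.1 1.6")

```text
time: 14.45
tool_pos: [625.1, -148.6, 92.4]
tcp_rot: [180.0, -0.0, 33.5]
ft_force: [-0.1, -0.2, -1.0]
finger_gap: 19.5
```

Call:
apply_moves(targets="0 0 0 0 0 0.1 1.6; 0 0 0 0 0 0.2 1.6; 0 0 0 0 0 0.3 1.6; 0 0 0 0 0 0.3 1.6; 0 0 0 0 0 0.3 1.6")

```text
time: 14.95
tool_pos: [625.0, -148.6, 89.2]
tcp_rot: [-180.0, 0.0, 33.5]
ft_force: [-0.5, -0.5, -1.0]
finger_gap: 19.5
```

Call:
apply_moves(targets="0 0 0 0 0 0.05 1.6; 0 0 0 0 0 0.1 1.6; 0 0 0 0 0 0.1 1.6; 0 0 0 0 0 0.1 1.6; 0 0 0 0 0 0.1 1.6")

```text
time: 15.45
tool_pos: [625.0, -148.6, 88.3]
tcp_rot: [-180.0, 0.0, 33.5]
ft_force: [-0.1, 0.3, -1.5]
finger_gap: 19.5
```

Call:
apply_moves(targets="0 0 0 0 0 0.05 1.6; 0 0 0 0 0 0.1 1.6; 0 0 0 0 0 0.15 1.6; 0 0 0 0 0 0.2 1.6; 0 0 0 0 0 0.2 1.6")

```text
time: 15.95
tool_pos: [625.0, -148.6, 86.1]
tcp_rot: [-180.0, 0.0, 33.5]
ft_force: [-0.2, 0.0, -0.6]
finger_gap: 20.2
```

Call:
apply_moves(targets="0 0 0 0 0 0.05 1.6; 0 0 0 0 0 0.1 1.6; 0 0 0 0 0 0.1 1.6; 0 0 0 0 0 0.1 1.6; 0 0 0 0 0 0.1 1.6")

```text
time: 16.45
tool_pos: [625.0, -148.6, 85.3]
tcp_rot: [180.0, 0.0, 33.5]
ft_force: [0.7, -0.2, -0.0]
finger_gap: 19.7
```

Call:
apply_moves(targets="0 0 0 0 0 0.05 1.6; 0 0 0 0 0 0.1 1.6; 0 0 0 0 0 0.1 1.6; 0 0 0 0 0 0.1 1.6; 0 0 0 0 0 0.1 1.6")

```text
time: 16.95
tool_pos: [625.3, -148.7, 84.8]
tcp_rot: [180.0, -0.0, 33.5]
ft_force: [-2.1, 0.6, 5.3]
finger_gap: 19.3
```

Call:
apply_moves(targets="0 0 0 0 0 -0.02 1.6; 0 0 0 0 0 -0.02 3.5; 0 0 0 0 0 -0.02 5.5; 0 0 0 0 0 -0.02 6; 0 0 0 0 0 -0.02 6")

```text
time: 17.45
tool_pos: [624.9, -148.6, 84.2]
tcp_rot: [-180.0, 0.0, 33.5]
ft_force: [0.0, -0.2, 0.6]
finger_gap: 60.0
```

Call:
apply_moves(targets="0 0 0 0 0 -1 6; 0 0 0 0 0 -4 6; 0 0 0 0 0 -8 6; 0 0 0 0 0 -11 6; 0 0 0 0 0 -12 6")

```text
time: 17.95
tool_pos: [627.2, -149.3, 210.4]
tcp_rot: [179.7, -0.3, 33.5]
ft_force: [-0.1, -0.2, 0.7]
finger_gap: 60.1
```

Run:
```python
from h import *
go(626.5,164.8,105,33.5)
s=sense();T=wrist_T(s);a=snapshot("wrist")
save("w6.png",overlay(a,T,[(68,0,76,625.1,-148.8,0),(56,56,76,605.9,11.2,73),(62,62,6,605.9,11.2,73),(88,0,62,456.8,0,0)]))
```

```text
t 17.95 pose [ 627.2 -149.3  210.4] [179.7  -0.3  33.5] gap 60.1 F [-0.1 -0.2  0.7]
shift cm [ 17.24 -26.29  10.46] turn z 0.0
```

View pics/w6.png

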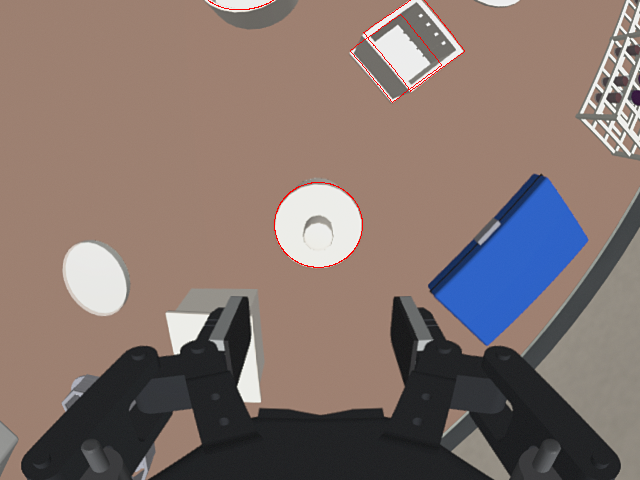

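The small lid is centred on its jar (red ring on the rim at (225,318)), and the square jar fits at 73° (50,405). Next is the big round lid.

Call:
apply_moves(targets="0 0 0 2.4 -3.7 0 6; 0 0 0 4.8 -7.4 0 6; 0 0 0 7.2 -11.1 0 6; 0 0 0 9.6 -14.8 0 6; 0 0 0 12 -18.5 0 6")

```text
time: 18.5
tool_pos: [621.8, 73.5, 202.8]
tcp_rot: [-179.9, 0.1, 33.5]
ft_force: [-0.4, 0.7, 0.6]
finger_gap: 60.2
```

Call:
apply_moves(targets="0 0 0 2 -3.3 2 6; 0 0 0 4 -6.3 5 6; 0 0 0 5.2 -7.8 8 6; 0 0 0 5.2 -7.8 10 6; 0 0 0 5.2 -7.8 10 6")

```text
time: 19.0
tool_pos: [619.1, 165.8, 98.4]
tcp_rot: [-179.8, 0.5, 33.6]
ft_force: [0.2, -0.1, -1.2]
finger_gap: 60.0
```

Call:
apply_moves(targets="0 0 0 0 0 0 6; 0 0 0 0 0 0 6; 0 0 0 0 0 0 6; 0 0 0 0 0 0 6; 0 0 0 0 0 0 6")

```text
time: 19.5
tool_pos: [623.8, 165.4, 105.5]
tcp_rot: [180.0, -0.1, 33.5]
ft_force: [-0.8, 0.3, 0.2]
finger_gap: 60.0
```

Run:
```python
from h import *
go(626.5,164.8,14,33.5)
s=sense();T=wrist_T(s);a=snapshot("wrist");p=place_of("wrist","grip_round_big")[:3];print([(d["at"],d["confidence"],np.round(wunproj(T,d["at"],19),1)) for d in p])
```

```text
t 19.5 pose [623.8 165.4 105.5] [ 1.80e+02 -1.00e-01  3.35e+01] gap 60.0 F [-0.8  0.3  0.2]
shift cm [0.18 0.19 9.15] turn z -0.0
[([250.1, 321.8], 0.89, array([625.1, 164.7,  19. ]))]
```

Call:
apply_moves(targets="0 0 0 0.1 0.2 3 5.5; 0 0 0 0.1 0.2 5.5 5; 0 0 0 0.1 0.2 7.4 5; 0 0 0 0.1 0.2 8.5 5; 0 0 0 0.1 0.2 9 5")

```text
time: 20.1
tool_pos: [624.3, 164.3, 13.2]
tcp_rot: [-180.0, 0.1, 33.5]
ft_force: [-0.9, 0.5, -0.1]
finger_gap: 49.9
```

Call:
apply_moves(targets="0 0 0 0 0 0 4; 0 0 0 0 0 0 3; 0 0 0 0 0 0 1.6; 0 0 0 0 0 0 1.6; 0 0 0 0 0 0 1.6")

```text
time: 20.6
tool_pos: [626.4, 164.8, 16.3]
tcp_rot: [179.9, -0.1, 33.5]
ft_force: [-0.6, 0.6, 6.4]
finger_gap: 19.7
```

Call:
apply_moves(targets="0 0 0 0 0 0 1.6; 0 0 0 0 0 0 1.6; 0 0 0 0 0 -0.5 1.6; 0 0 0 0 0 -2 1.6; 0 0 0 0 0 -4 1.6")

```text
time: 21.1
tool_pos: [623.9, 164.3, 54.2]
tcp_rot: [-179.9, 0.2, 33.5]
ft_force: [-0.3, -0.1, -0.4]
finger_gap: 19.4
```

Call:
apply_moves(targets="0 0 0 0 0 -4 1.6; 0 0 0 0 0 -7 1.6; 0 0 0 0 0 -9 1.6; 0 0 0 0 0 -10 1.6; 0 0 0 0 0 -10 1.6")

```text
time: 21.6
tool_pos: [626.2, 164.7, 157.0]
tcp_rot: [179.9, -0.2, 33.5]
ft_force: [-0.3, 1.3, -0.8]
finger_gap: 19.5
```

Run:
```python
from h import *
s=sense();T=wrist_T(s);a=snapshot("wrist")
go(456.8,0,150,33.5)
img=np.ascontiguousarray(a);M=camera_model("wrist")["T_tool_cam"].copy()
overlay(img,M,[(98,0,8.5,0,0,0)])
overlay(img,T,[(88,0,62,456.8,0,0)],(0,0,255))
save("w7.png",img)
```

```text
t 21.65 pose [625.3 164.5 154.9] [180.   -0.   33.5] gap 19.7 F [ 0.4  0.7 -2.5]
shift cm [-23.13   4.41   0.48] turn z 0.0
```

View pics/w7.png

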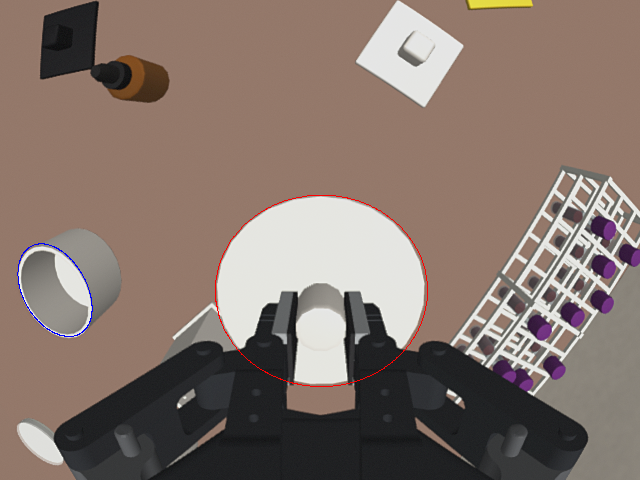

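Both outlines fit: the held big lid, and the big jar at (290,55). Carrying on.

Call:
apply_moves(targets="0 0 0 -4 0.8 0 1.6; 0 0 0 -8.5 1.6 0 1.6; 0 0 0 -13 2.5 0 1.6; 0 0 0 -17.5 3.3 0 1.6; 0 0 0 -21 4 0 1.6")

```text
time: 22.15
tool_pos: [468.9, 14.0, 152.0]
tcp_rot: [-179.9, 0.2, 33.5]
ft_force: [-0.7, -1.4, -1.5]
finger_gap: 19.8
```

Call:
apply_moves(targets="0 0 0 -2.1 0.4 0 1.6; 0 0 0 -2.1 0.4 1.5 1.6; 0 0 0 -2.1 0.4 3.5 1.6; 0 0 0 -2.1 0.4 5 1.6; 0 0 0 -2.1 0.4 5.5 1.6")

```text
time: 22.65
tool_pos: [454.1, 0.5, 95.9]
tcp_rot: [-179.8, 0.3, 33.5]
ft_force: [-0.6, -0.1, -1.6]
finger_gap: 19.4
```

Call:
apply_moves(targets="0 0 0 0 0 0.3 1.6; 0 0 0 0 0 0.5 1.6; 0 0 0 0 0 0.7 1.6; 0 0 0 0 0 0.8 1.6; 0 0 0 0 0 0.8 1.6")

```text
time: 23.15
tool_pos: [457.1, 0.3, 91.8]
tcp_rot: [180.0, -0.0, 33.5]
ft_force: [-0.9, 0.3, -1.3]
finger_gap: 19.7
```

Run:
```python
from h import *
go(456.8,0,79,33.5)
```

```text
t 23.15 pose [4.571e+02 3.000e-01 9.180e+01] [180.   -0.   33.5] gap 19.7 F [-0.9  0.3 -1.3]
shift cm [-0.04  0.01  1.28] turn z 0.0
```

Call:
apply_moves(targets="0 0 0 0 0 0.3 1.6; 0 0 0 0 0 0.6 1.6; 0 0 0 0 0 0.8 1.6; 0 0 0 0 0 1 1.6; 0 0 0 0 0 1 1.6")

```text
time: 23.65
tool_pos: [456.5, 0.3, 81.0]
tcp_rot: [-180.0, 0.0, 33.5]
ft_force: [-0.4, -0.4, -1.3]
finger_gap: 19.0
```

Call:
apply_moves(targets="0 0 0 0 0 0.05 1.6; 0 0 0 0 0 0.1 1.6; 0 0 0 0 0 0.15 1.6; 0 0 0 0 0 0.2 1.6; 0 0 0 0 0 0.2 1.6")

```text
time: 24.15
tool_pos: [456.8, 0.3, 79.4]
tcp_rot: [-180.0, 0.0, 33.5]
ft_force: [-0.4, 0.0, -1.3]
finger_gap: 19.4
```

Call:
apply_moves(targets="0 0 0 0 0 0.05 1.6; 0 0 0 0 0 0.1 1.6; 0 0 0 0 0 0.15 1.6; 0 0 0 0 0 0.15 1.6; 0 0 0 0 0 0.15 1.6")

```text
time: 24.65
tool_pos: [456.9, 0.3, 78.2]
tcp_rot: [180.0, -0.0, 33.5]
ft_force: [-2.0, -0.2, 3.1]
finger_gap: 19.1
```

Call:
apply_moves(targets="0 0 0 0 0 0 1.6; 0 0 0 0 0 0 3.5; 0 0 0 0 0 0 5.5; 0 0 0 0 0 0 6; 0 0 0 0 0 0 6")

```text
time: 25.15
tool_pos: [456.8, 0.3, 77.9]
tcp_rot: [-180.0, 0.0, 33.5]
ft_force: [-0.1, -0.4, 0.3]
finger_gap: 60.0
```

Call:
apply_moves(targets="0 0 0 0 0 -1 6; 0 0 0 0 0 -4 6; 0 0 0 0 0 -8 6; 0 0 0 0 0 -11 6; 0 0 0 0 0 -12 6")

```text
time: 25.65
tool_pos: [459.0, 0.0, 202.9]
tcp_rot: [179.7, -0.3, 33.5]
ft_force: [1.6, -0.4, 0.6]
finger_gap: 60.0
```

Run:
```python
from h import *
go(609.3,323.4,105,1.4)
s=sense();T=wrist_T(s);a=snapshot("wrist")
save("w8.png",overlay(a,T,[(98,0,68,456.8,0,0)]))
```

```text
t 25.65 pose [459.    0.  202.9] [179.7  -0.3  33.5] gap 60.0 F [ 1.6 -0.4  0.6]
shift cm [ 30.34 -18.7    9.87] turn z 0.561
```

View pics/w8.png

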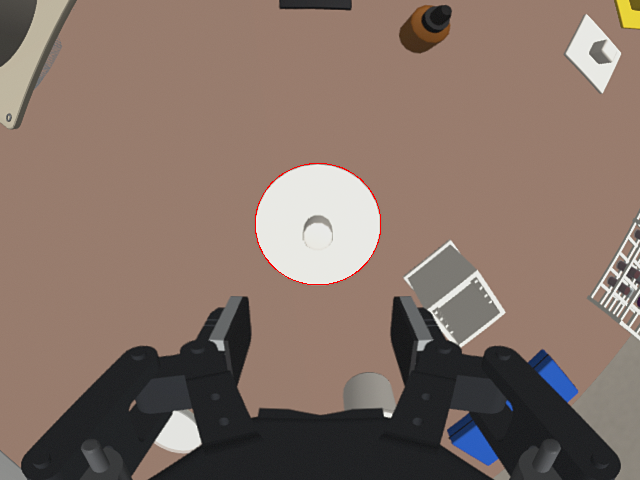

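The big lid's outline matches, so it's centred. Next is the white square lid (50,595).

Call:
apply_moves(targets="0 0 0 3.8 -2.4 0 6; 0 0 0 7.6 -4.7 0 6; 0 0 0 11.4 -7 0 6; 0 0 0 15.2 -9.4 0 6; 0 0 0 19.1 -11.8 0 6")

```text
time: 26.2
tool_pos: [550.7, 205.7, 196.4]
tcp_rot: [-180.0, 0.1, 33.5]
ft_force: [0.6, -0.5, 0.5]
finger_gap: 60.1
```

Call:
apply_moves(targets="0 0 0.12 3 -1.9 0 6; 0 0 0.24 6 -3.7 1 6; 0 0 0.36 9 -5.5 3 6; 0 0 0.48 11 -6.8 5 6; 0 0 0.561 11.2 -6.9 7 6")

```text
time: 26.7
tool_pos: [605.6, 326.0, 125.1]
tcp_rot: [-180.0, 0.1, 1.2]
ft_force: [0.1, -0.6, -0.9]
finger_gap: 60.1
```

Call:
apply_moves(targets="0 0 0 0 0 0 6; 0 0 0 0 0 0 6; 0 0 0 0 0 0 6; 0 0 0 0 0 0 6; 0 0 0 0 0 0 6")

```text
time: 27.2
tool_pos: [606.9, 323.3, 129.6]
tcp_rot: [-180.0, -0.1, 1.4]
ft_force: [-0.1, -0.6, 0.0]
finger_gap: 59.9
```

Run:
```python
from h import *
go(609.3,323.4,15,1.4)
s=sense();T=wrist_T(s);a=snapshot("wrist");p=place_of("wrist","grip_square")[:3];print([(d["at"],d["confidence"],np.round(wunproj(T,d["at"],19),1)) for d in p])
save("w9.png",overlay(a,T,[(66,66,6,609.3,323.4,1.4),(20,20,32,609.3,323.4,1.4)]))
```

```text
t 27.2 pose [606.9 323.3 129.6] [-1.8e+02 -1.0e-01  1.4e+00] gap 59.9 F [-0.1 -0.6  0. ]
shift cm [2.200e-01 1.000e-02 1.146e+01] turn z -0.0
[([237.1, 323.9], 0.76, array([609.3, 323.6,  19. ])), ([79.6, 355.8], 0.74, array([627.7, 433.9,  19. ])), ([360.4, 55.0], 0.57, array([335.8, 185. ,  19. ]))]
```

View pics/w9.png

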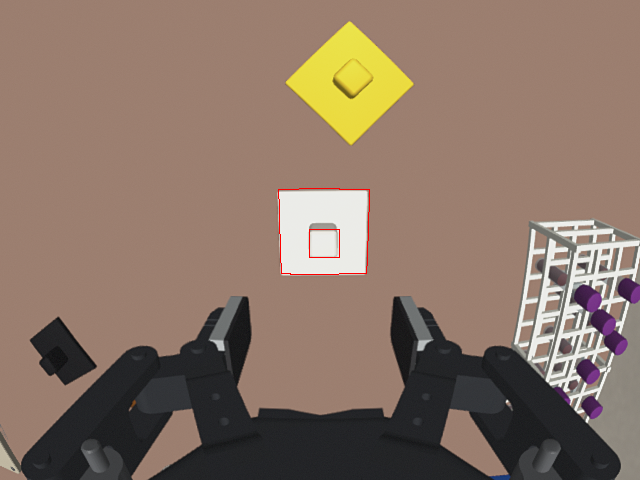

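The white square lid lies under the tool (232,323) and the overlay fits; yellow is at (82,350), black at (350,62). I'll descend.

Call:
apply_moves(targets="0 0 0 0.1 0 4 5.5; 0 0 0 0.1 0 7.5 5; 0 0 0 0.1 0 9.8 5; 0 0 0 0.1 0 11 5; 0 0 0 0.1 0 11.4 5")

```text
time: 27.8
tool_pos: [606.4, 323.1, 12.5]
tcp_rot: [180.0, 0.1, 1.4]
ft_force: [0.5, -0.3, 1.5]
finger_gap: 50.0
```

Call:
apply_moves(targets="0 0 0 0 0 0 4; 0 0 0 0 0 0 3; 0 0 0 0 0 0 1.4; 0 0 0 0 0 0 1.4; 0 0 0 0 0 0 1.4")

```text
time: 28.3
tool_pos: [608.8, 324.2, 16.4]
tcp_rot: [-179.9, -0.2, 1.4]
ft_force: [-0.6, 0.2, 6.3]
finger_gap: 18.7
```

Call:
apply_moves(targets="0 0 0 0 0 0 1.4; 0 0 0 0 0 0 1.4; 0 0 0 0 0 -0.5 1.4; 0 0 0 0 0 -2 1.4; 0 0 0 0 0 -4 1.4")

```text
time: 28.8
tool_pos: [606.2, 323.0, 53.8]
tcp_rot: [179.9, 0.1, 1.4]
ft_force: [0.1, 1.1, -0.6]
finger_gap: 18.5
```

Call:
apply_moves(targets="0 0 0 0 0 -4 1.4; 0 0 0 0 0 -7 1.4; 0 0 0 0 0 -9 1.4; 0 0 0 0 0 -10 1.4; 0 0 0 0 0 -10 1.4")

```text
time: 29.3
tool_pos: [608.3, 324.0, 156.7]
tcp_rot: [-179.9, -0.2, 1.4]
ft_force: [0.4, 1.2, -0.8]
finger_gap: 18.5
```

Run:
```python
from h import *
s=sense();T=wrist_T(s);a=snapshot("wrist")
go(605.9,11.2,155,-17)
img=np.ascontiguousarray(a);M=camera_model("wrist")["T_tool_cam"].copy()
overlay(img,M,[(66,66,8.5,0,0,0)])
save("w10.png",img,(100,400,160,480),2)
```

```text
t 29.35 pose [607.4 323.6 154.6] [-180.    -0.     1.4] gap 18.5 F [-0.5 -0.1 -1.2]
shift cm [-0.9  31.23 -0.06] turn z 0.321
```

View pics/w10.png

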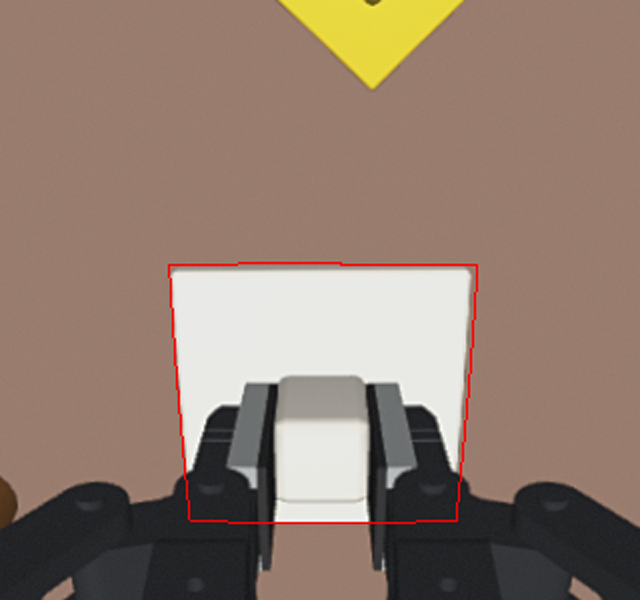

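The lid is centred and square in the grip. Carrying it to the square jar.

Call:
apply_moves(targets="0 0 0 -0.1 3.8 0 1.4; 0 0 0 -0.2 8.3 0 1.4; 0 0 0 -0.3 12.8 0 1.4; 0 0 0 -0.5 17.3 0 1.4; 0 0 0 -0.6 21.8 0 1.4")

```text
time: 29.85
tool_pos: [604.7, 103.7, 151.5]
tcp_rot: [180.0, 0.2, 1.4]
ft_force: [1.2, 0.8, -0.3]
finger_gap: 18.7
```

Call:
apply_moves(targets="0 0 0.08 -0.1 3.5 0 1.4; 0 0 0.16 -0.2 6.2 0 1.4; 0 0 0.24 -0.3 8.4 0 1.4; 0 0 0.32 -0.3 9.4 0 1.4; 0 0 0.321 -0.3 9.4 0 1.4")

```text
time: 30.35
tool_pos: [604.4, 9.8, 151.8]
tcp_rot: [179.9, 0.2, -17.2]
ft_force: [-0.4, -0.2, -1.3]
finger_gap: 18.4
```

Call:
apply_moves(targets="0 0 0 0 0 1 1.4; 0 0 0 0 0 2 1.4; 0 0 0 0 0 3 1.4; 0 0 0 0 0 3 1.4; 0 0 0 0 0 3 1.4")

```text
time: 30.85
tool_pos: [605.2, 11.9, 123.1]
tcp_rot: [180.0, 0.1, -17.0]
ft_force: [0.8, 1.0, 0.3]
finger_gap: 18.6
```

Run:
```python
from h import *
go(605.9,11.2,92,-17)
s=sense();T=wrist_T(s);a=snapshot("wrist")
save("w11.png",overlay(a,T,[(56,56,76,605.9,11.2,73),(62,62,6,605.9,11.2,73)]),(100,400,160,480),2)
```

```text
t 30.85 pose [605.2  11.9 123.1] [ 1.8e+02  1.0e-01 -1.7e+01] gap 18.6 F [0.8 1.  0.3]
shift cm [0.09 0.04 3.11] turn z 0.001
```

View pics/w11.png

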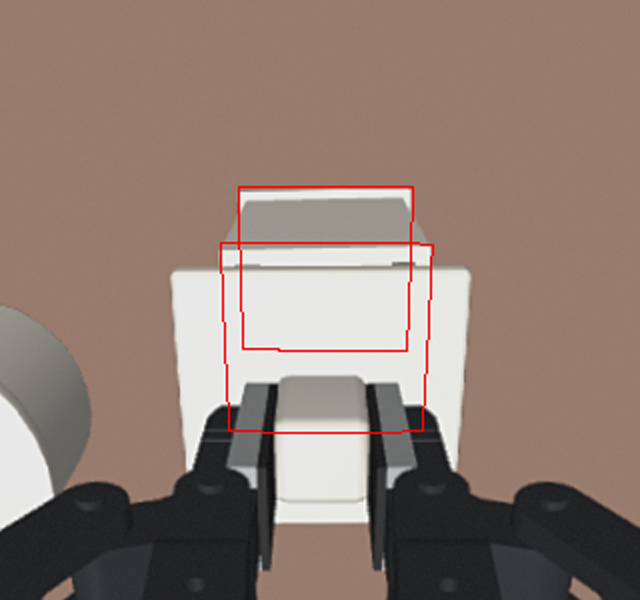

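The rim and foot outlines fit, with a visible rotation difference of about 1° or less. Lowering.

Call:
apply_moves(targets="0 0 0 0 0 0.8 1.4; 0 0 0 0 0 1.5 1.4; 0 0 0 0 0 2 1.4; 0 0 0 0 0 2.3 1.4; 0 0 0 0 0 2.4 1.4")

```text
time: 31.4
tool_pos: [605.3, 11.4, 99.3]
tcp_rot: [180.0, 0.1, -17.0]
ft_force: [0.4, 0.4, -1.2]
finger_gap: 18.5
```

Call:
apply_moves(targets="0 0 0 0 0 0.1 1.4; 0 0 0 0 0 0.2 1.4; 0 0 0 0 0 0.3 1.4; 0 0 0 0 0 0.3 1.4; 0 0 0 0 0 0.3 1.4")

```text
time: 31.9
tool_pos: [605.8, 11.4, 97.1]
tcp_rot: [-180.0, -0.0, -17.0]
ft_force: [0.9, -0.3, -0.5]
finger_gap: 18.9
```

Call:
apply_moves(targets="0 0 0 0 0 0.05 1.4; 0 0 0 0 0 0.1 1.4; 0 0 0 0 0 0.15 1.4; 0 0 0 0 0 0.15 1.4; 0 0 0 0 0 0.15 1.4")

```text
time: 32.4
tool_pos: [605.7, 11.4, 95.5]
tcp_rot: [180.0, 0.0, -17.0]
ft_force: [-0.4, -0.3, -1.2]
finger_gap: 18.8
```

Call:
apply_moves(targets="0 0 0 0 0 0.1 1.4; 0 0 0 0 0 0.2 1.4; 0 0 0 0 0 0.2 1.4; 0 0 0 0 0 0.2 1.4; 0 0 0 0 0 0.2 1.4")

```text
time: 32.9
tool_pos: [605.7, 11.4, 93.5]
tcp_rot: [180.0, -0.0, -17.0]
ft_force: [-0.7, -1.1, -0.8]
finger_gap: 18.3
```

Call:
apply_moves(targets="0 0 0 0 0 0.05 1.4; 0 0 0 0 0 0.1 1.4; 0 0 0 0 0 0.1 1.4; 0 0 0 0 0 0.1 1.4; 0 0 0 0 0 0.1 1.4")

```text
time: 33.4
tool_pos: [605.7, 11.4, 92.5]
tcp_rot: [-180.0, -0.0, -17.0]
ft_force: [-0.3, -0.1, -0.3]
finger_gap: 18.6
```

Call:
apply_moves(targets="0 0 0 0 0 0.05 1.4; 0 0 0 0 0 0.1 1.4; 0 0 0 0 0 0.1 1.4; 0 0 0 0 0 0.1 1.4; 0 0 0 0 0 0.1 1.4")

```text
time: 33.9
tool_pos: [605.9, 11.4, 92.5]
tcp_rot: [-180.0, -0.0, -17.0]
ft_force: [-3.8, -0.1, 5.8]
finger_gap: 18.4
```

Contact at 92.5. Release, lift and check.

Call:
apply_moves(targets="0 0 0 0 0 -0.02 1.4; 0 0 0 0 0 -0.02 3.5; 0 0 0 0 0 -0.02 5.5; 0 0 0 0 0 -0.02 6; 0 0 0 0 0 -0.02 6")

```text
time: 34.4
tool_pos: [605.6, 11.4, 91.5]
tcp_rot: [180.0, 0.0, -17.0]
ft_force: [-0.3, -0.4, -0.3]
finger_gap: 60.0
```

Call:
apply_moves(targets="0 0 0 0 0 -1 6; 0 0 0 0 0 -4 6; 0 0 0 0 0 -8 6; 0 0 0 0 -2 -12 6; 0 0 0 0 -5 -15 6")

```text
time: 34.9
tool_pos: [621.1, 58.3, 246.0]
tcp_rot: [-180.0, -0.2, -17.2]
ft_force: [1.7, 0.9, -0.2]
finger_gap: 60.4
```

Call:
apply_moves(targets="0 0 0 0 -4 -2 6; 0 0 0 0 -8 -4 6; 0 0 0 0 -12 -4 6; 0 0 0 0 -12 -4 6; 0 0 0 0 -12 -4 6")

```text
time: 35.4
tool_pos: [655.3, 174.9, 281.9]
tcp_rot: [180.0, 0.0, -16.9]
ft_force: [0.1, 0.0, 0.8]
finger_gap: 60.1
```

Run:
```python
from h import *
s=sense();T=wrist_T(s);a=snapshot("wrist");print(s["tool_pos"],s["ft_force"])
save("w12.png",overlay(a,T,[(66,66,82,605.9,11.2,73),(98,0,68,456.8,0,0),(68,0,76,625.1,-148.8,0),(62,62,6,605.9,11.2,73)]))
b=snapshot("scene");save("scene1.png",b)
```

```text
[655.32525858 174.86819299 281.87793665] [0.05205161 0.03667643 0.7606857 ]
```

View pics/w12.png

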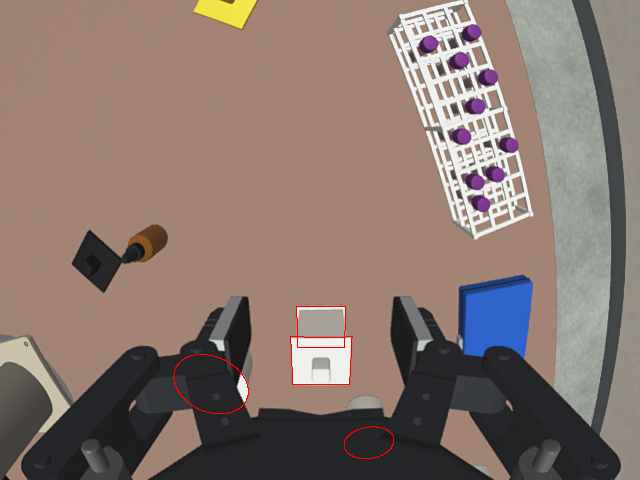

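View pics/scene1.png

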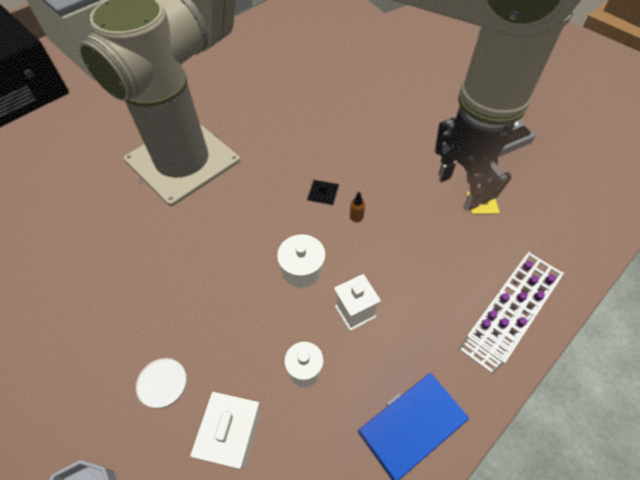

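The scene picture shows all four lids level and centred on their own jars: big (257,301), square (298,357), small (361,304), rect (430,225). The petri dish and dropper haven't moved, and the arm is clear of everything. The wrist overlay of the square lid (360,320) fits too.

```bash
python3 -c "
from h import *
print(hand_in())"
```

```text
the job is handed in; nothing more can be done
None
```

All four lids are on their own jars, and I handed the job in at about 35.5 s of the 106 s allowed. `hand_in` gives no verdict, so the result rests on my own checks.

- **Set-down:** Each lid was lowered in small steps until the wrist force showed contact, between 3 and 10 N, and then released.
- **Position:** After each release, the close-up outlines matched the expected lid position to about 1–2 mm. The square lid looked turned from its jar by about 1° at most. The final scene picture shows every lid level and centred.
- **Left alone:** The petri dish, the dropper bottle and the black and yellow look-alikes are where they started, and the arm was clear of everything at hand-in.
- **Disagreements:** The two fixed cameras differed by up to 3 mm on the jars and up to about 4° on the square jar's angle. I used the average for both, and the close-up views supported it. Closing on each lid also showed 6–7 N of upward force, probably the fingertips touching the lid plate, with no visible effect.

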